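# Lock the cake turntable with its drop pin

### The job

Take the locking pin out of its wooden block and stand it in the guide hole at the edge of the cake turntable, letting go so that its tip rides loosely on the platter. Then push the platter round gently by one of its upright pegs, either way, until the pin falls fully home into one of the hidden index holes underneath and locks the turntable. Do not force the turntable or ram the pin, and leave the other things on the table alone.

Things in the scene. Friction and masses are not known exactly. Their poses are not given: they have to be found in the camera images.
- stand: Fixed dark steel stand of the turntable. Origin on the turntable's axis at table height, z up, x from the axis to the pin guide. A flat guard ring (inner radius 105 mm, outer 151 mm, top 69 mm above the table) covers the platter's rim all round and hides it; three feet reach out to 168 mm from the axis. On the ring at +x sits the guide block: 60 mm (radial) x 44 mm, flat top 84 mm above the table.
- guide (a point): Centre of the mouth of the guide hole in the guide block's flat top: 125 mm from the turntable's axis, 84 mm above the table. An upright through hole 15.5 mm in diameter, 21 mm deep, 1.5 mm chamfer; 3 mm below its lower end runs the rim of the platter, with five index holes (16 mm) 72 degrees apart. They are out of sight, at an unknown angle to the pegs; at the start none is under the guide.
- turntable: Round aluminium platter, 14 mm thick, about 1.4 kg with its rim, turning freely about its upright axis (slight friction; it coasts a little). Origin on the axis at its underside, z up; top surface 60 mm above the table, open to view inside the guard ring. A sponge cake 90 mm across, on a card 104 mm across, is fixed in the middle and rises 43 mm above the top surface.
- peg0 (a point): Middle (half-way up) of one of six upright steel pegs fixed on the platter, 14 mm in diameter and 35 mm tall (top 95 mm above the table), on a circle of radius 78 mm at 30, 90, 150, 210, 270 and 330 degrees from the platter's x axis, counter-clockwise from above. This is the one at 30 degrees.
- pin_grip (a point): Centre of the locking pin's knob, a black upright cylinder 22 mm in diameter and 32 mm tall, gripped from above; z up along the pin. Below it a steel collar, 30 mm in diameter, 6 mm thick, underside 22 mm below this point, then the shank. 0.1 to 0.2 kg. Starts with the collar on the block's top. This point is 118 mm above the table when the pin rides on the platter in the guide, 106 mm when fully home.
- pin_tip (a point): Centre of the flat lower end of the pin's steel shank (14 mm in diameter, 36 mm long, 1 mm chamfer), 58 mm below the knob's centre; z up along the pin. 60 mm above the table when riding on the platter; 48 mm when fully home, with the collar on the guide block. The pin drops home by its own weight and then stops the platter from turning.
- holder: Fixed wooden block, 44 x 44 x 44 mm, in whose upright hole (17 mm in diameter) the locking pin starts. Origin at the centre of its underside.
- ramekin: White ceramic ramekin, 72 mm across and 45 mm tall, loose; not to be disturbed. Origin at the centre of its underside.
- jar: Glass jar with a steel lid, 68 mm across and 110 mm tall, loose; not to be disturbed. Origin at the centre of its underside.
- scraper: Flat steel dough scraper, 100 x 140 mm, with a wooden grip along one edge, loose; not to be disturbed. Origin at the blade's middle, at table height.

How it is judged:
By the outcome, as a careful person would: the job done as asked, in the order asked, and still so for the second after the job is handed in, with the robot touching nothing.
It also fails if it takes over 72 s, if anything falls off the work surface, if the arm or the gripper's body presses on something with over 40 N, if the wrist force passes 120 N, or if a joint passes its speed limit or range.

### The arm

A 6-joint arm with a two-finger parallel gripper is mounted at the origin on the work surface. World frame = base frame: x ahead of the robot, y to its left, z up, the work surface at z = 0. Lengths are in mm, angles in rad, forces in N, time in s.
With the tool pointing down it reaches from about 300 to 850 mm from the base axis. Payload 4.2 kg.
Tool frame: the origin (TCP) lies on the mounting face of the last link; the fingertips stand 191 mm ahead of it and the grasp point (between the pads) lies 172 mm ahead of it; z points along the fingers, y is the direction in which the jaws open and shut (so a half turn about z gives the same grasp; the last joint's range is limited). The gripper opens to 91 mm and grips with 3 to 60 N. Pads are 32 mm wide; open, the fingers measure 118 mm over their backs; the gripper's body (76 mm by 178 mm) begins 60 mm behind the grasp point.
Start: joints at [-1.295, 0.32, 1.565, -0, 1.257, -0.02], TCP at [167.614, -550.026, 404.776] pointing down, gripper open.
Joint ranges: [-3.11, 3.11], [-0.84, 2.01], [0.21, 2.61], [-1.34, 4.49], [0.05, 2.63], [-2.56, 2.56]. Speed limits (rad/s): [2.57, 2.57, 3.14, 3.14, 3.14, 3.14].

### API

Orientations are given as a rotation vector (axis times angle).
In Python, from station import sensors, grab_frame, bot gives the robot as it stands.
- The arm moves only by the tool play_rows, never from a script. Its argument "series" is a list of rows, each an object of numbers: "x", "y", "z": the shift along the tool's x, y, z in m; "rx", "ry", "rz": the turn, a rotation vector about the tool's x, y, z in rad; "fingers": the opening, from -1 (shut) to 1 (fully open), so that 0 is half open. A call has 1 to 12 rows; each row is the pose to reach, as a shift and turn from the pose commanded when the call began, along the tool's axes at that moment; what a row does not reach only later rows make up. A row lasts 1/10 s, in which the tool goes at most 50 mm and 8.59 degrees, less where a joint would pass 70% of its speed; a pose out of reach is approached as far as the arm can. A call with a gripper value outside its range is refused whole. The fingers move at their own pace and stop on an object; "newtons" is the grip in N (left out, the last holds). Time passes only in rows, so rows that repeat a pose let the fingers close. It gives the time, the measured TCP pose, the force and the opening at its end, in the units of the state.
- sensors.read_state(): the state, without advancing time (a new reading comes with each control period).
- grab_frame(name): name is "side" or "top" or "wrist"; returns a dict with "frame" (480x640x3 uint8, red, green, blue), "fov_y" (degrees; the focal length in pixels is half the picture's height over the tangent of half this angle, whatever the lens; pixels are square), "cx", "cy" (the principal point, pixels), "distortion" ([k1, k2, p1, p2, k3] as OpenCV has them; the pictures are not rectified), "R" (3x3) and "t" (3): a world point X has camera coordinates R X + t; the wrist camera has in their place "mount" (4x4, takes a point from camera to tool coordinates, whose origin is the TCP and whose axes are the flange's). Camera axes: x right, y down, z forward; pixel columns grow to the right and rows downward; lengths in mm; the calibration is good to about 2 mm. A picture is of the moment at which its call begins: read the wrist's pose just before it. There is no depth.
- bot.hand_in(): hands the job in, once; it reports no verdict.
The state is a dict: "time_s": time; "joint_positions": joint angles; "qvel": joint speeds; "effort": joint torques, N m; "eef_pos": TCP position; "orientation": TCP orientation; "force": force on the tool from outside, world axes, zero at the start; "torque": the same for the moment, N m; "grip_width": finger opening in mm.
Only numpy, scipy, OpenCV 4.12 (cv2) and the standard library are available. Lean on these libraries where they do the work, as an engineer would, in place of code of your own. Each camera call takes 0.05 s, during which the arm holds its last target.

## Working session

There is one attempt and no reset: what is moved stays moved. The work goes in short steps, Python scripts to look and compute and a tool call to move; the robot and the scene stay as the last step left them, time stands still between calls to the robot, and variables do not carry over. Pictures are saved under pics/ and viewed, and the job is handed in when it is done.

Besides the shell and the picture viewer there is one more tool, called after ">>>" as name([rows], argument=value, ...), one row to a line, values as JSON. play_rows: Moves the arm, as the interface text tells. Its arguments: {"type":"object","properties":{"series":{"type":"array","items":{"type":"object","properties":{"x":{"type":"number"},"y":{"type":"number"},"z":{"type":"number"},"rx":{"type":"number"},"ry":{"type":"number"},"rz":{"type":"number"},"fingers":{"type":"number"}}}},"newtons":{"type":"number"}},"required":["series"]}

```bash
ls; mkdir -p pics
python3 - <<'E'
from station import sensors, grab_frame, bot
import cv2
s=sensors.read_state();print(s)
for n in("side","top","wrist"):
    f=grab_frame(n);cv2.imwrite(f"pics/{n}0.png",f["frame"][:,:,::-1])
    print(n,{k:v for k,v in f.items() if k!="frame"})
E
```

```text
pics
{'time_s': 0.0, 'joint_positions': array([-1.29498910e+00,  3.20282429e-01,  1.56567708e+00, -1.98281711e-05,
        1.25741814e+00, -1.99840511e-02]), 'qvel': array([ 0.00136466, -0.00162656,  0.00059885, -0.00152878,  0.0011247 ,
        0.00285516]), 'effort': array([ 1.49586827e-03, -4.12453651e+01, -2.31972170e+01,  7.27981701e-02,
        4.53451287e-02, -1.43034804e-04]), 'eef_pos': array([ 167.56999107, -549.85851912,  403.92619274]), 'orientation': array([-3.10554687e+00, -4.62684879e-01,  3.86830330e-04]), 'force': array([0.20549255, 0.15667107, 0.29198214]), 'torque': array([-0.05133557,  0.01645168, -0.10562132]), 'grip_width': 91.25735890759901}
side {'fov_y': 52.91687460902398, 'cx': 315.2913860627818, 'cy': 238.37825344230467, 'distortion': array([-0.09815491,  0.        ,  0.        ,  0.        ,  0.        ]), 'R': array([[-0.86768467, -0.49695933,  0.01243985],
       [-0.29647954,  0.49723885, -0.81538543],
       [ 0.39902782, -0.7111856 , -0.5787848 ]]), 't': array([491.73464897, 219.0911573 , 772.62736551])}
top {'fov_y': 55.888198683085875, 'cx': 318.712
[... 152 characters left out ...]
-0.99956551, -0.02807721],
       [-0.99530136,  0.01163132, -0.09612445],
       [ 0.09640926,  0.0270831 , -0.99497325]]), 't': array([ 28.97664957, 572.67101648, 962.42910875])}
wrist {'fov_y': 58.19513954399117, 'cx': 328.8234096151375, 'cy': 240.82151845978785, 'distortion': array([0.03445352, 0.        , 0.        , 0.        , 0.        ]), 'mount': array([[ 6.62546935e-04, -9.62960662e-01, -2.69641102e-01,
         7.63865493e+01],
       [ 9.99999106e-01,  3.24798233e-04,  1.29719994e-03,
        -1.02257783e+00],
       [-1.16157356e-03, -2.69641720e-01,  9.62960016e-01,
         2.05784157e+01],
       [ 0.00000000e+00,  0.00000000e+00,  0.00000000e+00,
         1.00000000e+00]])}
```

View pics/top0.png

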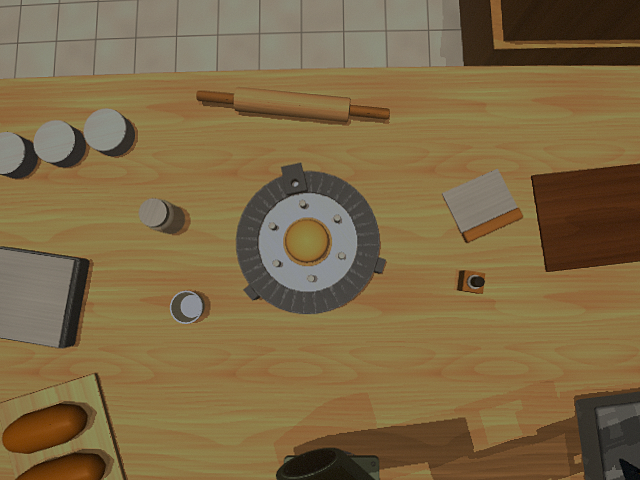

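View pics/side0.png

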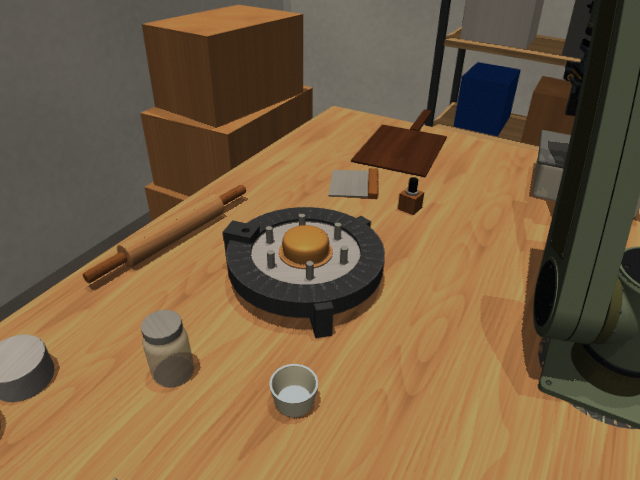

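View pics/wrist0.png

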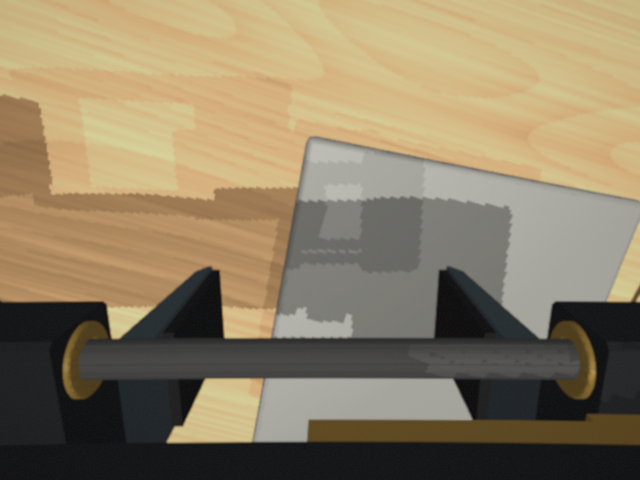

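The top view shows the guide hole near (295,184), the pin knob near (477,282), the turntable centre near (308,242), and pegs around it. Next: helpers and enlarged crops.

```bash
cat > h.py <<'E'
import numpy as np,cv2
from scipy.spatial.transform import Rotation as Ro
from station import sensors, grab_frame, bot
def K(f):
    h=f["frame"].shape[0];F=h/2/np.tan(np.radians(f["fov_y"]/2))
    return np.array([[F,0,f["cx"]],[0,F,f["cy"]],[0,0,1]])
def tool():
    s=sensors.read_state();return Ro.from_rotvec(s["orientation"]).as_matrix(),np.array(s["eef_pos"]),s
def ext(f,pose=None):
    if "R" in f:return np.array(f["R"]),np.array(f["t"])
    Rt,p=pose;M=np.array(f["mount"]);T=np.eye(4);T[:3,:3]=Rt;T[:3,3]=p
    W=np.linalg.inv(T@M);return W[:3,:3],W[:3,3]
def ray(f,uv,pose=None):
    R,t=ext(f,pose);n=cv2.undistortPoints(np.array(uv,float).reshape(-1,1,2),K(f),np.array(f["distortion"])).reshape(-1,2)
    d=np.c_[n,np.ones(len(n))]@R;return -R.T@t,d/np.linalg.norm(d,axis=1)[:,None]
def plane(f,uv,z,pose=None):
    o,d=ray(f,uv,pose);return o+d*((z-o[2])/d[:,2])[:,None]
def proj(f,X,pose=None):
    R,t=ext(f,pose);return cv2.projectPoints(np.array(X,float).reshape(-1,1,3),cv2.Rodrigues(R)[0],t,K(f),np.array(f["distortion"]))[0].reshape(-1,2)
def tri(obs):
    A=np.zeros((3,3));b=np.zeros(3);L=[]
    for o,d in obs:
        d=d[0];P=np.eye(3)-np.outer(d,d);A+=P;b+=P@o;L.append((P,o))
    X=np.linalg.solve(A,b);return X,[np.linalg.norm(P@(X-o)) for P,o in L]
def look(n,name,box=None,s=1):
    Rt,p,_=tool();f=grab_frame(n);im=f["frame"][:,:,::-1]
    if box: im=im[box[1]:box[3],box[0]:box[2]]
    cv2.imwrite("pics/"+name,cv2.resize(im,None,fx=s,fy=s,interpolation=cv2.INTER_CUBIC));return f,(Rt,p)
E
python3 - <<'E'
import cv2,numpy as np
t=cv2.imread("pics/top0.png");s=cv2.imread("pics/side0.png")
cv2.imwrite("pics/a1.png",cv2.resize(t[155:325,225:395],None,fx=3.5,fy=3.5,interpolation=cv2.INTER_CUBIC))
a=cv2.resize(t[255:305,445:505],None,fx=6,fy=6,interpolation=cv2.INTER_CUBIC)
b=cv2.resize(s[165:225,385:445],None,fx=5,fy=5,interpolation=cv2.INTER_CUBIC)
cv2.imwrite("pics/a2.png",np.hstack([a,b]))
cv2.imwrite("pics/a3.png",cv2.resize(s[200:340,215:395],None,fx=4,fy=4,interpolation=cv2.INTER_CUBIC))
E
```

```text
(no output)
```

View pics/a1.png

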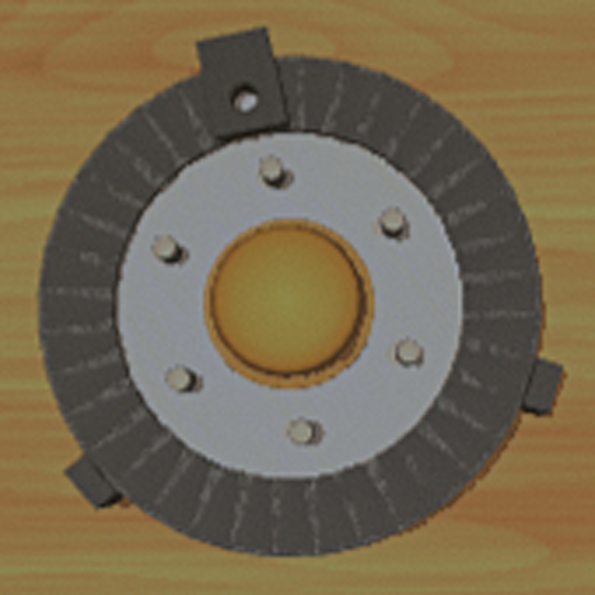

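View pics/a2.png

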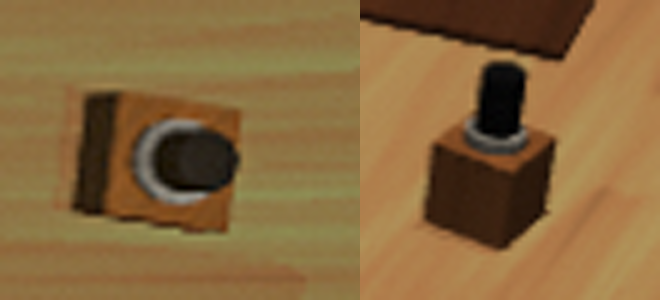

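View pics/a3.png

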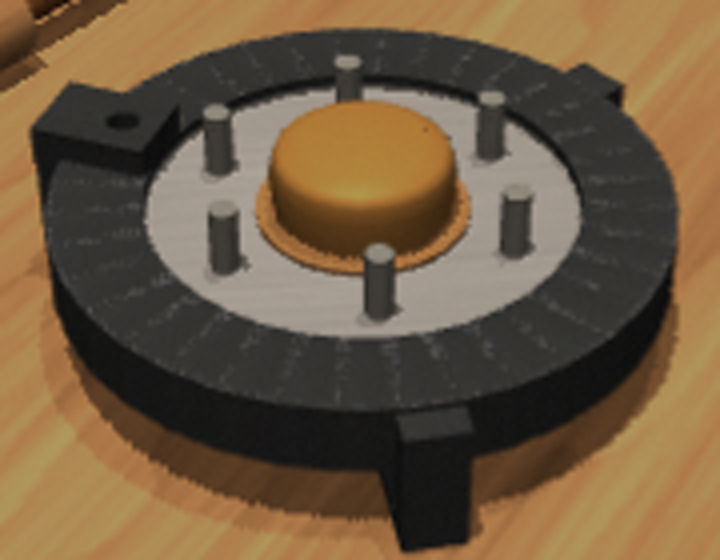

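```bash
cat > m.py <<'E'
from h import *
t=grab_frame("top");s=grab_frame("side")
g=np.array([[244,99]])/3.5+[225,155]; gs=np.array([[123,121]])/4+[215,200]
print("guide",plane(t,g,84),plane(s,gs,84),tri([ray(t,g),ray(s,gs)]))
k=np.array([[211,160]])/6+[445,255]; c=np.array([[177,160]])/6+[445,255]
ks=np.array([[143,70]])/5+[385,165]; 
print("knob",plane(t,k,82),"collar",plane(t,c,50),plane(s,ks,82),tri([ray(t,k),ray(s,ks)]))
cor=np.array([[121,93],[242,110],[228,233],[109,217]])/6+[445,255]
print("holder",(q:=plane(t,cor,44)),q.mean(0))
p=np.array([[272,169],[392,221],[408,350],[302,431],[180,378],[166,247]])/3.5+[225,155]
P=plane(t,p,95);print(P);c=P.mean(0);print("axis",c,np.linalg.norm(P-c,axis=1),np.degrees(np.arctan2(*(P-c)[:,1::-1].T) if 0 else np.arctan2((P-c)[:,1],(P-c)[:,0])))
ps=np.array([[217,112],[348,62],[492,98],[516,191],[379,253],[223,208]])/4+[215,200]
Q=plane(s,ps,95);print(Q,Q.mean(0))
G=plane(t,g,84)[0];print(np.linalg.norm((G-c)[:2]),np.degrees(np.arctan2(*(G-c)[1::-1])))
ck=np.array([[287,297]])/3.5+[225,155];print("cake",plane(t,ck,103))
E
python3 m.py
```

```text
guide [[685.09130648  70.76318459  84.        ]] [[683.69959083  72.68260218  84.        ]] (array([685.35367391,  70.83558673,  82.36046596]), [np.float64(0.11637971717917832), np.float64(0.1163797171791657)])
knob [[ 476.10751044 -307.39693215   82.        ]] collar [[ 476.2037548  -305.84737661   50.        ]] [[ 475.0596073  -304.64288057   82.        ]] (array([ 476.07923564, -308.00534996,   80.16484042]), [np.float64(0.027391155263668383), np.float64(0.027391155263587437)])
holder [[ 500.11335219 -288.77610847   44.        ]
 [ 493.58668786 -331.51464244   44.        ]
 [ 450.28476727 -324.77677845   44.        ]
 [ 456.4057885  -282.8963163    44.        ]] [ 475.09764896 -306.99096141   44.        ]
[[640.46774302  53.52204633  95.        ]
 [608.68330538 -16.59785763  95.        ]
 [533.04053861 -24.90245132  95.        ]
 [486.77489448  36.99771161  95.        ]
 [518.13727091 107.80502936  95.        ]
 [595.02911873 116.04410069  95.        ]]
axis [563.68881186  45.47809651  95.        ] [77.19915414 76.66764983 76.76417241 77.38002076 77.19837719 77.21253642] [   5.98092634  -54.06428539 -113.53144515 -173.70808884  126.16114337
   66.05267438]
[[638.92797524  55.71215326  95.        ]
 [607.63298354 -15.19152443  95.        ]
 [530.17770025 -23.47437807  95.        ]
 [485.12355719  38.96745521  95.        ]
 [515.9907955  110.49414782  95.        ]
 [593.06372854 118.26149583  95.        ]] [561.81945671  47.46155827  95.        ]
124.00766661629629 11.765078212599159
cake [[563.98464493  44.74696125 103.        ]]
```

```bash
cat >> h.py <<'E'
def togo(target,yaw=None):
    "tool shift (m) and rotvec to reach TCP target, tool straight down, x axis at yaw (deg)"
    R,p,s=tool()
    if yaw is None: yaw=np.degrees(np.arctan2(R[1,0],R[0,0]))
    c,q=np.cos(np.radians(yaw)),np.sin(np.radians(yaw))
    Rt=np.array([[c,q,0],[q,-c,0],[0,0,-1.]])
    print("yaw",yaw,"shift",np.round(R.T@(np.array(target)-p)/1000,4),"rv",np.round(Ro.from_matrix(R.T@Rt).as_rotvec(),4),"t",s["time_s"],"F",np.round(s["force"],1),"w",round(s["grip_width"],1),"p",np.round(p,1))
E
python3 -c "
from h import *
togo([475.8,-306.5,334])"
```

```text
yaw 16.947158387813413 shift [ 0.3658 -0.143   0.0705] rv [-0.0008  0.     -0.    ] t 0.25 F [ 0.1  0.8 -0.3] w 91.0 p [ 167.6 -550.   404.4]
```

>>> play_rows([
  {"x": 0.02, "y": -0.008, "z": 0.004},
  {"x": 0.06, "y": -0.023, "z": 0.012},
  {"x": 0.1, "y": -0.039, "z": 0.02},
  {"x": 0.14, "y": -0.055, "z": 0.027},
  {"x": 0.18, "y": -0.07, "z": 0.035},
  {"x": 0.22, "y": -0.086, "z": 0.042},
  {"x": 0.26, "y": -0.102, "z": 0.05},
  {"x": 0.3, "y": -0.117, "z": 0.058},
  {"x": 0.33, "y": -0.129, "z": 0.064},
  {"x": 0.35, "y": -0.137, "z": 0.068},
  {"x": 0.366, "y": -0.143, "z": 0.07},
  {"x": 0.366, "y": -0.143, "z": 0.07},
])

```text
schema error: expected keys x, y, z, rx, ry, rz, fingers
```

```bash
python3 -c "
from h import *
togo([475.8,-306.5,334])
look('wrist','w1.png')"
```

```text
yaw 16.947158387813413 shift [ 0.3658 -0.143   0.0705] rv [-0.0008  0.     -0.    ] t 0.25 F [ 0.1  0.8 -0.3] w 91.0 p [ 167.6 -550.   404.4]
```

View pics/w1.png

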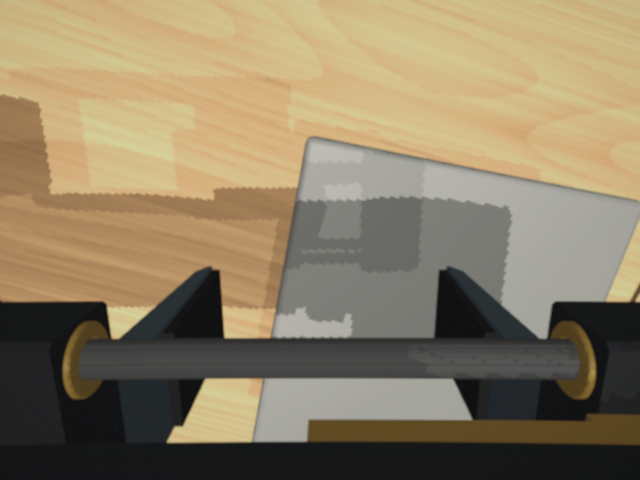

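The call was refused because every key is required, so the arm hasn't moved and the picture is the same as before.

>>> play_rows([
  {"x": 0.03, "y": -0.012, "z": 0.006, "rx": 0, "ry": 0, "rz": 0, "fingers": 1},
  {"x": 0.07, "y": -0.027, "z": 0.013, "rx": 0, "ry": 0, "rz": 0, "fingers": 1},
  {"x": 0.11, "y": -0.043, "z": 0.021, "rx": 0, "ry": 0, "rz": 0, "fingers": 1},
  {"x": 0.15, "y": -0.059, "z": 0.029, "rx": 0, "ry": 0, "rz": 0, "fingers": 1},
  {"x": 0.19, "y": -0.074, "z": 0.037, "rx": 0, "ry": 0, "rz": 0, "fingers": 1},
  {"x": 0.23, "y": -0.09, "z": 0.044, "rx": 0, "ry": 0, "rz": 0, "fingers": 1},
  {"x": 0.27, "y": -0.106, "z": 0.052, "rx": 0, "ry": 0, "rz": 0, "fingers": 1},
  {"x": 0.31, "y": -0.121, "z": 0.06, "rx": 0, "ry": 0, "rz": 0, "fingers": 1},
  {"x": 0.34, "y": -0.133, "z": 0.066, "rx": 0, "ry": 0, "rz": 0, "fingers": 1},
  {"x": 0.366, "y": -0.143, "z": 0.07, "rx": 0, "ry": 0, "rz": 0, "fingers": 1},
  {"x": 0.366, "y": -0.143, "z": 0.07, "rx": 0, "ry": 0, "rz": 0, "fingers": 1},
  {"x": 0.366, "y": -0.143, "z": 0.07, "rx": 0, "ry": 0, "rz": 0, "fingers": 1},
])

```text
time_s: 1.5
eef_pos: [476.2, -306.3, 334.6]
orientation: [3.107, 0.465, -0.001]
force: [0.1, 0.5, -0.0]
grip_width: 91.5
```

```bash
python3 -c "
from h import *
togo([475.8,-306.5,334])
look('wrist','w2.png')"
```

```text
yaw 17.0285999264617 shift [-0.0004  0.0001  0.0006] rv [-0.0001  0.0009 -0.    ] t 1.5 F [ 0.1  0.5 -0. ] w 91.5 p [ 476.2 -306.3  334.6]
```

View pics/w2.png

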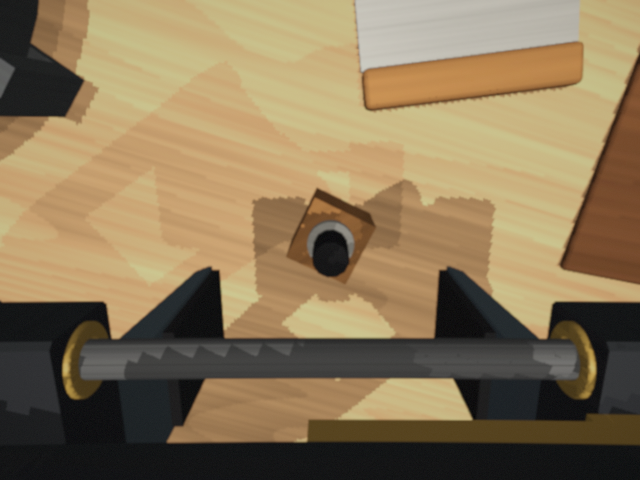

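The pin is in clear view between the jaws: the knob is near (331,255) and the collar near (331,240).

```bash
python3 -c "
from h import *
im=cv2.imread('pics/w2.png')[180:300,270:400]
cv2.imwrite('pics/w2z.png',cv2.resize(np.clip(im.astype(float)*1.8,0,255).astype('uint8'),None,fx=5,fy=5,interpolation=cv2.INTER_CUBIC))
f=grab_frame('wrist');R,p,_=tool()
for z in(82,66,50,44):print(z,proj(f,[476,-306.5,z],(R,p)))
"
```

```text
82 [[329.22289283 258.72716171]]
66 [[329.15936012 250.48488318]]
50 [[329.102958   243.16695882]]
44 [[329.08340494 240.62987996]]
```

View pics/w2z.png

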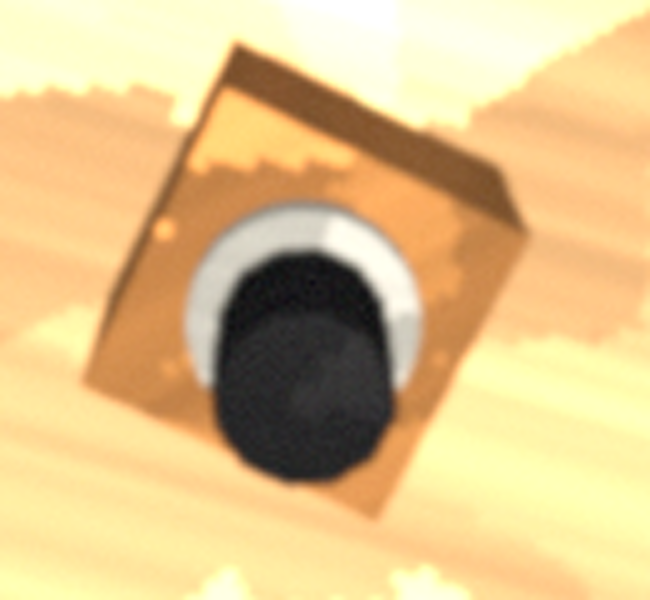

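```bash
python3 -c "
from h import *
f=grab_frame('wrist');R,p,_=tool()
a=plane(f,[[330.8,259]],82,(R,p))[0];b=plane(f,[[330.9,243.6]],50,(R,p))[0]
print(a,b); m=(a+b)/2
togo([m[0],m[1],244.5],17)
print(proj(f,[476,-306.5,60],(R,p)))"
```

```text
[ 475.98448278 -307.57257989   82.        ] [ 475.94661418 -307.84934773   50.        ]
yaw 17 shift [0.0005 0.0006 0.0905] rv [ 0.0004  0.0002 -0.0021] t 1.65 F [ 0.  -0.4  0.3] w 91.4 p [ 475.3 -307.3  335. ]
[[328.92782467 247.39420735]]
```

```bash
cat >> h.py <<'E'
def intool(f,uv,depth):
    "pixels -> tool-frame x,y (mm) at depth along tool z from TCP"
    M=np.array(f["mount"]);n=cv2.undistortPoints(np.array(uv,float).reshape(-1,1,2),K(f),np.array(f["distortion"])).reshape(-1,2)
    d=np.c_[n,np.ones(len(n))]@M[:3,:3].T;o=M[:3,3];return o+d*((depth-o[2])/d[:,2])[:,None]
E
python3 -c "
from h import *
f=grab_frame('wrist')
print(intool(f,[[330.8,259]],334.8-82),intool(f,[[330.9,243.6]],334.8-50))
M=f['mount'];q=np.linalg.inv(np.array(M))@[0,0,225,1];print(q, K(f)@(q[:3]/q[2]))"
```

```text
[[  0.67864966   0.41445569 252.8       ]] [[  0.56141816   0.65690193 284.8       ]]
[  0.7358723   18.43591302 217.44974321   1.        ] [330.28276317 277.38290959   1.        ]
```

>>> play_rows([
  {"x": 0.0006, "y": 0.0005, "z": 0.02, "rx": 0, "ry": 0, "rz": 0, "fingers": 1},
  {"x": 0.0006, "y": 0.0005, "z": 0.04, "rx": 0, "ry": 0, "rz": 0, "fingers": 1},
  {"x": 0.0006, "y": 0.0005, "z": 0.058, "rx": 0, "ry": 0, "rz": 0, "fingers": 1},
  {"x": 0.0006, "y": 0.0005, "z": 0.072, "rx": 0, "ry": 0, "rz": 0, "fingers": 1},
  {"x": 0.0006, "y": 0.0005, "z": 0.082, "rx": 0, "ry": 0, "rz": 0, "fingers": 1},
  {"x": 0.0006, "y": 0.0005, "z": 0.09, "rx": 0, "ry": 0, "rz": 0, "fingers": 1},
  {"x": 0.0006, "y": 0.0005, "z": 0.09, "rx": 0, "ry": 0, "rz": 0, "fingers": 1},
])

```text
time_s: 2.4
eef_pos: [476.3, -307.1, 244.0]
orientation: [-3.106, -0.462, 0.002]
force: [-0.5, -0.1, -0.4]
grip_width: 91.1
```

```bash
python3 -c "
from h import *
togo([476,-306.5,244.8])
look('wrist','w3.png')"
```

```text
yaw 16.910993909783976 shift [-0.0001 -0.0006 -0.0008] rv [-0.0011  0.001  -0.    ] t 2.4 F [-0.5 -0.1 -0.4] w 91.1 p [ 476.3 -307.1  244. ]
```

View pics/w3.png

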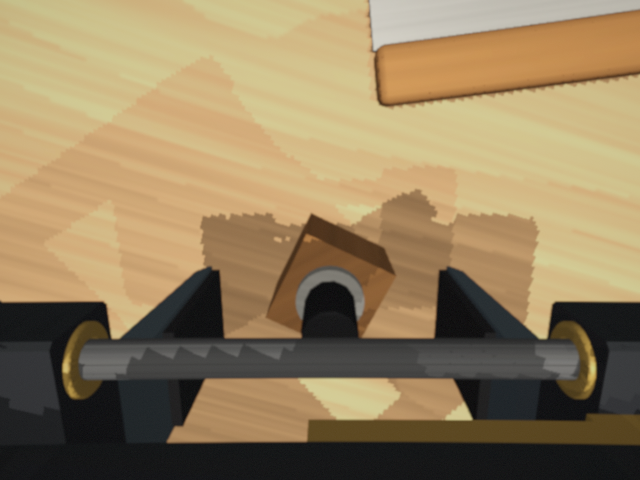

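The knob is centred between the jaws at x≈330. Next I close on it gently.

>>> play_rows([
  {"x": 0, "y": 0, "z": 0, "rx": 0, "ry": 0, "rz": 0, "fingers": 0},
  {"x": 0, "y": 0, "z": 0, "rx": 0, "ry": 0, "rz": 0, "fingers": -0.3},
  {"x": 0, "y": 0, "z": 0, "rx": 0, "ry": 0, "rz": 0, "fingers": -1},
  {"x": 0, "y": 0, "z": 0, "rx": 0, "ry": 0, "rz": 0, "fingers": -1},
  {"x": 0, "y": 0, "z": 0, "rx": 0, "ry": 0, "rz": 0, "fingers": -1},
  {"x": 0, "y": 0, "z": 0, "rx": 0, "ry": 0, "rz": 0, "fingers": -1},
  {"x": 0, "y": 0, "z": 0, "rx": 0, "ry": 0, "rz": 0, "fingers": -1},
  {"x": 0, "y": 0, "z": 0, "rx": 0, "ry": 0, "rz": 0, "fingers": -1},
  {"x": 0, "y": 0, "z": 0, "rx": 0, "ry": 0, "rz": 0, "fingers": -1},
  {"x": 0, "y": 0, "z": 0, "rx": 0, "ry": 0, "rz": 0, "fingers": -1},
], newtons=15)

```text
time_s: 3.45
eef_pos: [476.8, -306.9, 244.7]
orientation: [3.107, 0.463, 0.0]
force: [1.1, 0.5, -1.1]
grip_width: 21.4
```

>>> play_rows([
  {"x": 0, "y": 0, "z": -0.008, "rx": 0, "ry": 0, "rz": 0, "fingers": -1},
  {"x": 0, "y": 0, "z": -0.02, "rx": 0, "ry": 0, "rz": 0, "fingers": -1},
  {"x": 0, "y": 0, "z": -0.035, "rx": 0, "ry": 0, "rz": 0, "fingers": -1},
  {"x": 0, "y": 0, "z": -0.055, "rx": 0, "ry": 0, "rz": 0, "fingers": -1},
  {"x": 0, "y": 0, "z": -0.08, "rx": 0, "ry": 0, "rz": 0, "fingers": -1},
  {"x": 0, "y": 0, "z": -0.105, "rx": 0, "ry": 0, "rz": 0, "fingers": -1},
  {"x": 0, "y": 0, "z": -0.12, "rx": 0, "ry": 0, "rz": 0, "fingers": -1},
  {"x": 0, "y": 0, "z": -0.13, "rx": 0, "ry": 0, "rz": 0, "fingers": -1},
  {"x": 0, "y": 0, "z": -0.13, "rx": 0, "ry": 0, "rz": 0, "fingers": -1},
])

```text
time_s: 4.35
eef_pos: [476.8, -306.9, 376.7]
orientation: [3.105, 0.463, 0.004]
force: [-0.0, 0.7, -1.9]
grip_width: 21.6
```

```bash
python3 -c "
from h import *
togo([684.8,71.3,374],17)
look('wrist','w4.png')"
```

```text
yaw 17 shift [ 0.3092 -0.3012  0.0025] rv [ 0.0028 -0.0022 -0.0009] t 4.35 F [-0.   0.7 -1.9] w 21.6 p [ 476.8 -306.9  376.7]
```

View pics/w4.png

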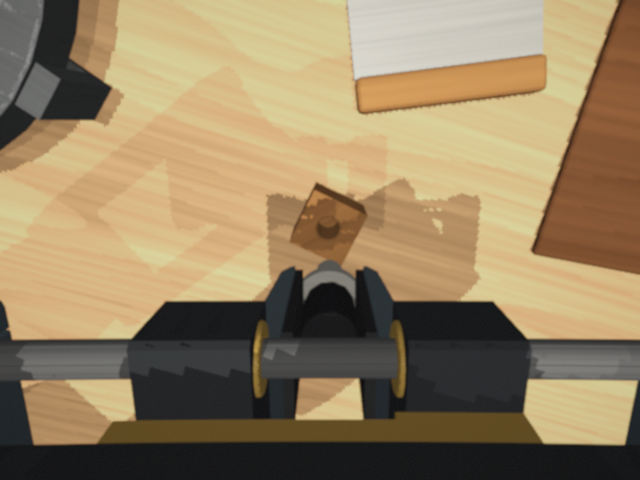

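>>> play_rows([
  {"x": 0.015, "y": -0.015, "z": 0, "rx": 0, "ry": 0, "rz": 0, "fingers": -1},
  {"x": 0.04, "y": -0.039, "z": 0, "rx": 0, "ry": 0, "rz": 0, "fingers": -1},
  {"x": 0.07, "y": -0.068, "z": 0, "rx": 0, "ry": 0, "rz": 0, "fingers": -1},
  {"x": 0.1, "y": -0.0975, "z": 0, "rx": 0, "ry": 0, "rz": 0, "fingers": -1},
  {"x": 0.13, "y": -0.127, "z": 0, "rx": 0, "ry": 0, "rz": 0, "fingers": -1},
  {"x": 0.16, "y": -0.156, "z": 0, "rx": 0, "ry": 0, "rz": 0, "fingers": -1},
  {"x": 0.19, "y": -0.185, "z": 0, "rx": 0, "ry": 0, "rz": 0, "fingers": -1},
  {"x": 0.22, "y": -0.2145, "z": 0, "rx": 0, "ry": 0, "rz": 0, "fingers": -1},
  {"x": 0.25, "y": -0.2435, "z": 0, "rx": 0, "ry": 0, "rz": 0, "fingers": -1},
  {"x": 0.28, "y": -0.273, "z": 0, "rx": 0, "ry": 0, "rz": 0, "fingers": -1},
  {"x": 0.3, "y": -0.2925, "z": 0, "rx": 0, "ry": 0, "rz": 0, "fingers": -1},
  {"x": 0.309, "y": -0.301, "z": 0, "rx": 0, "ry": 0, "rz": 0, "fingers": -1},
])

```text
time_s: 5.6
eef_pos: [685.3, 73.7, 372.6]
orientation: [-3.106, -0.467, 0.004]
force: [0.3, -0.8, -2.1]
grip_width: 21.8
```

>>> play_rows([
  {"x": 0, "y": 0, "z": 0, "rx": 0, "ry": 0, "rz": 0, "fingers": -1},
  {"x": 0, "y": 0, "z": 0, "rx": 0, "ry": 0, "rz": 0, "fingers": -1},
  {"x": 0, "y": 0, "z": 0, "rx": 0, "ry": 0, "rz": 0, "fingers": -1},
])

```text
time_s: 5.9
eef_pos: [684.0, 69.6, 374.6]
orientation: [3.107, 0.46, -0.002]
force: [-0.7, -0.3, -1.6]
grip_width: 22.0
```

```bash
python3 -c "
from h import *
togo([684.8,71.3,374],17)
look('wrist','w5.png')
im=cv2.imread('pics/w5.png')[170:340,230:430]
cv2.imwrite('pics/w5z.png',cv2.resize(np.clip(im.astype(float)*2.5,0,255).astype('uint8'),None,fx=3.5,fy=3.5,interpolation=cv2.INTER_CUBIC))
"
```

```text
yaw 17 shift [ 0.0012 -0.0014  0.0006] rv [ 0.0005  0.0012 -0.0025] t 5.9 F [-0.7 -0.3 -1.6] w 22.0 p [684.   69.6 374.6]
```

View pics/w5z.png

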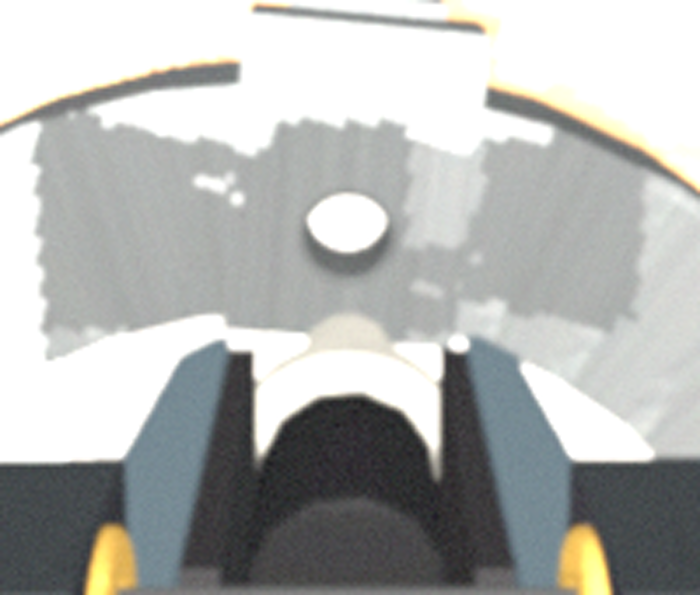

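View pics/w5.png

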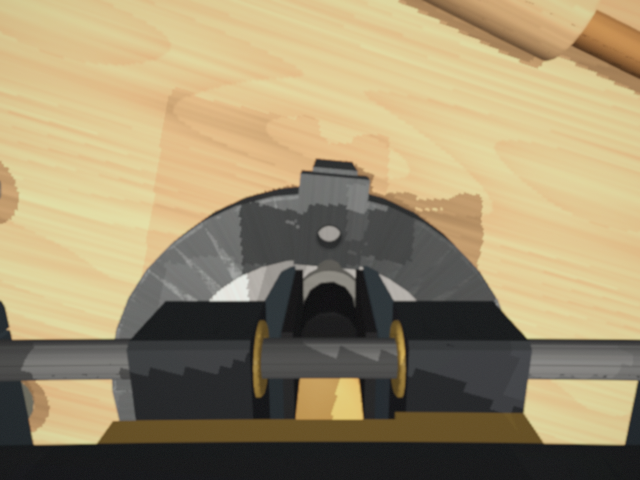

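```bash
python3 -c "
from h import *
f=grab_frame('wrist')
c=lambda a:np.array(a)/3.5+[230,170]
print('hole',intool(f,c([[347,233],[305,231],[389,231],[347,192],[347,275]]),290.8))
print('tip',intool(f,c([[348,312],[310,345],[387,345]]),236.5))
print('collar top edges',intool(f,c([[253,385],[441,385],[348,347]]),236.5-42))
"
```

```text
hole [[  3.58414846  -0.45458218 290.8       ]
 [  3.96521652  -8.23878418 290.8       ]
 [  3.97066135   7.32944616 290.8       ]
 [ 11.39686852  -0.46132149 290.8       ]
 [ -4.54342474  -0.44758229 290.8       ]]
tip [[  5.91320008  -0.40808299 236.5       ]
 [  0.66668101  -6.15048729 236.5       ]
 [  0.6697372    5.49675759 236.5       ]]
collar top edges [[ 10.20489548 -12.17724616 194.5       ]
 [ 10.21007652  10.89708756 194.5       ]
 [ 15.13811769  -0.52325316 194.5       ]]
```

>>> play_rows([
  {"x": 0.0035, "y": 0, "z": 0.01, "rx": 0, "ry": 0, "rz": 0, "fingers": -1},
  {"x": 0.0035, "y": 0, "z": 0.02, "rx": 0, "ry": 0, "rz": 0, "fingers": -1},
  {"x": 0.0035, "y": 0, "z": 0.03, "rx": 0, "ry": 0, "rz": 0, "fingers": -1},
  {"x": 0.0035, "y": 0, "z": 0.038, "rx": 0, "ry": 0, "rz": 0, "fingers": -1},
  {"x": 0.0035, "y": 0, "z": 0.044, "rx": 0, "ry": 0, "rz": 0, "fingers": -1},
  {"x": 0.0035, "y": 0, "z": 0.044, "rx": 0, "ry": 0, "rz": 0, "fingers": -1},
  {"x": 0.0035, "y": 0, "z": 0.044, "rx": 0, "ry": 0, "rz": 0, "fingers": -1},
])

```text
time_s: 6.7
eef_pos: [688.0, 72.2, 330.7]
orientation: [3.107, 0.463, 0.0]
force: [0.1, 0.5, -1.2]
grip_width: 21.3
```

```bash
python3 -c "
from h import *
togo([684.8,71.3,330],17)
look('wrist','w6.png')
im=cv2.imread('pics/w6.png')[170:340,230:430]
cv2.imwrite('pics/w6z.png',cv2.resize(np.clip(im.astype(float)*2.5,0,255).astype('uint8'),None,fx=3.5,fy=3.5,interpolation=cv2.INTER_CUBIC))
look('side','s6.png',(190,130,350,280),4)
"
```

```text
yaw 17 shift [-0.0034 -0.0001  0.0007] rv [ 0.0001 -0.0001 -0.0008] t 6.7 F [ 0.1  0.5 -1.2] w 21.3 p [688.   72.2 330.7]
```

View pics/w6z.png

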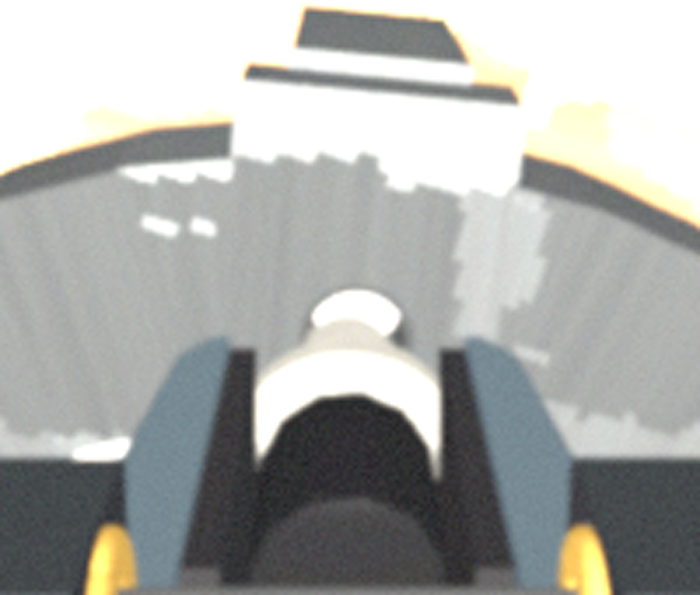

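View pics/s6.png

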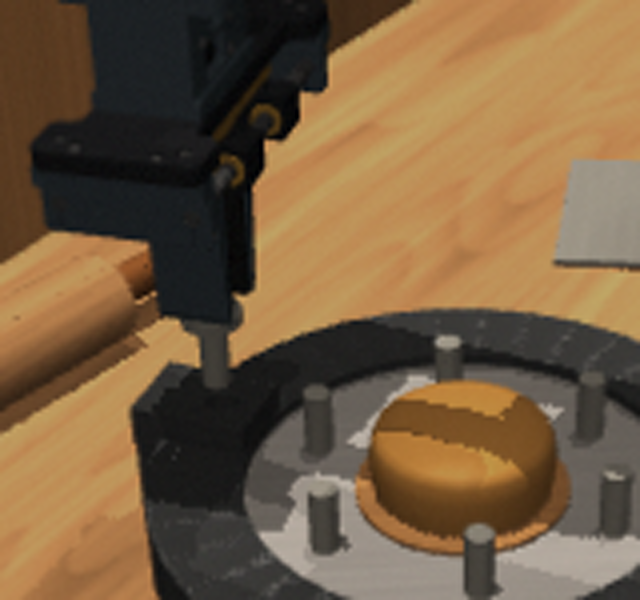

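```bash
python3 -c "
from h import *
f=grab_frame('wrist')
c=lambda a:np.array(a)/3.5+[230,170]
print('hole',intool(f,c([[312,318],[402,318],[357,290]]),246.8))
print('tip',intool(f,c([[350,320]]),236.5))
"
```

```text
hole [[  1.55645657  -6.05385433 246.8       ]
 [  1.56077971   8.13779714 246.8       ]
 [  6.17916129   1.02971439 246.8       ]]
tip [[ 4.64808842e+00 -1.05293140e-01  2.36500000e+02]]
```

```bash
python3 -c "
from h import *
look('wrist','w7.png')
im=cv2.imread('pics/w7.png')[235:295,290:370]
cv2.imwrite('pics/w7z.png',cv2.resize(np.clip(im.astype(float)*1.3,0,255).astype('uint8'),None,fx=9,fy=9,interpolation=cv2.INTER_CUBIC))
"
```

```text
(no output)
```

View pics/w7z.png

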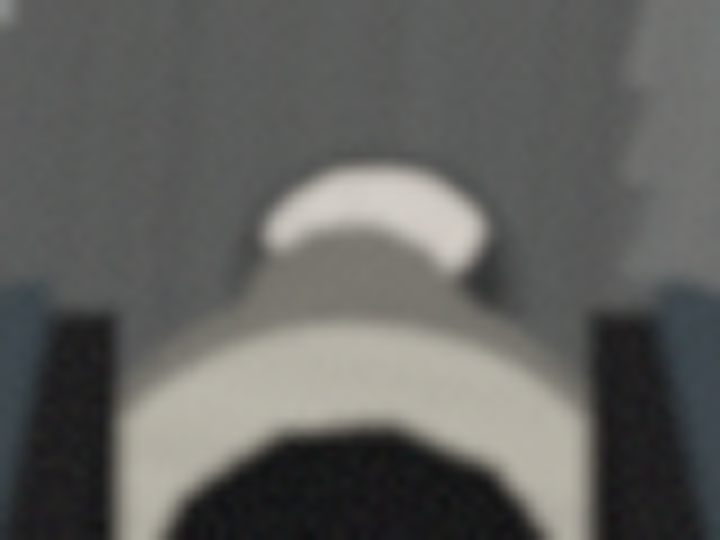

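```bash
python3 -c "
from h import *
f=grab_frame('wrist')
c=lambda a:np.array(a)/9+[290,235]
print('hole top',intool(f,c([[376,160]]),246.8))
print('shank top',intool(f,c([[353,225]]),235.5),intool(f,c([[353,225]]),236.5))
print('collar topface',intool(f,c([[353,321]]),194.5))
for x in(0,-1,-2):
  M=np.linalg.inv(np.array(f['mount']))
  for r,d in((7,235.5),(15,194.5),(15,200.5),(11,178.5)):
    q=M@[x+r,-.4,d,1];u=K(f)@(q[:3]/q[2]);print(x,r,d,(u[:2]-[290,235])*9)
"
```

```text
hole top [[  6.22473002   0.90759184 246.8       ]]
shank top [[  5.7680728   -0.51823384 235.5       ]] [[  5.43950009  -0.51588248 236.5       ]]
collar topface [[ 14.45055446  -0.6102833  194.5       ]]
0 7 235.5 [355.05249411 204.84075822]
0 15 194.5 [357.44469454 310.01472963]
0 15 200.5 [357.05772705 269.09236828]
0 11 178.5 [358.48708988 518.52414262]
-1 7 235.5 [355.03435978 221.20016548]
-1 15 194.5 [357.41896342 329.91623411]
-1 15 200.5 [357.03332699 288.44699249]
-1 11 178.5 [358.45753603 539.77256481]
-2 7 235.5 [355.01626868 237.52057259]
-2 15 194.5 [357.39330747 349.7595911 ]
-2 15 200.5 [357.00899605 307.74678353]
-2 11 178.5 [358.42807579 560.95367887]
```

>>> play_rows([
  {"x": -0.0004, "y": 0.0014, "z": 0, "rx": 0, "ry": 0, "rz": 0, "fingers": -1},
  {"x": -0.0004, "y": 0.0014, "z": 0.003, "rx": 0, "ry": 0, "rz": 0, "fingers": -1},
  {"x": -0.0004, "y": 0.0014, "z": 0.006, "rx": 0, "ry": 0, "rz": 0, "fingers": -1},
  {"x": -0.0004, "y": 0.0014, "z": 0.008, "rx": 0, "ry": 0, "rz": 0, "fingers": -1},
  {"x": -0.0004, "y": 0.0014, "z": 0.009, "rx": 0, "ry": 0, "rz": 0, "fingers": -1},
  {"x": -0.0004, "y": 0.0014, "z": 0.01, "rx": 0, "ry": 0, "rz": 0, "fingers": -1},
  {"x": -0.0004, "y": 0.0014, "z": 0.01, "rx": 0, "ry": 0, "rz": 0, "fingers": -1},
])

```text
time_s: 7.65
eef_pos: [688.0, 70.7, 320.5]
orientation: [3.107, 0.463, -0.001]
force: [0.3, -0.3, -2.2]
grip_width: 21.6
```

```bash
python3 -c "
from h import *
look('wrist','w8.png',(270,225,390,315),6)
look('side','s8.png',(190,130,350,280),4)
togo([684.8,71.3,320],17)
"
```

```text
yaw 17 shift [-0.0029 -0.0015  0.0008] rv [ 0.0001 -0.0001 -0.0009] t 7.75 F [-0.  -0.4 -2. ] w 21.8 p [688.   70.7 320.8]
```

View pics/w8.png

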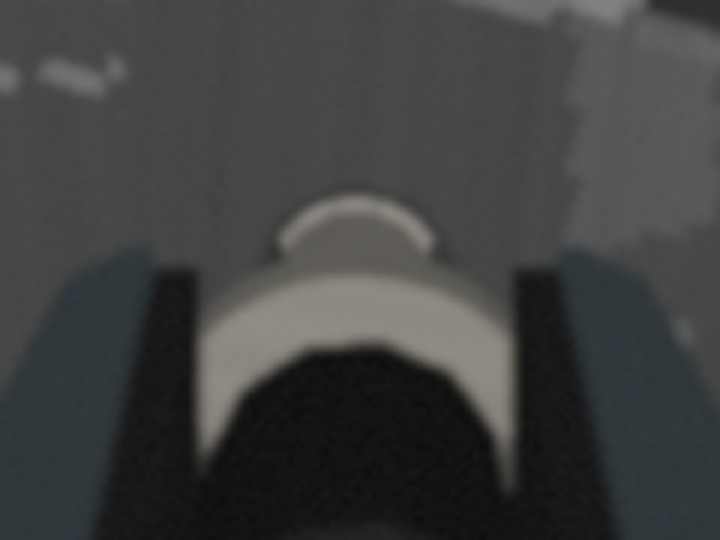

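View pics/s8.png

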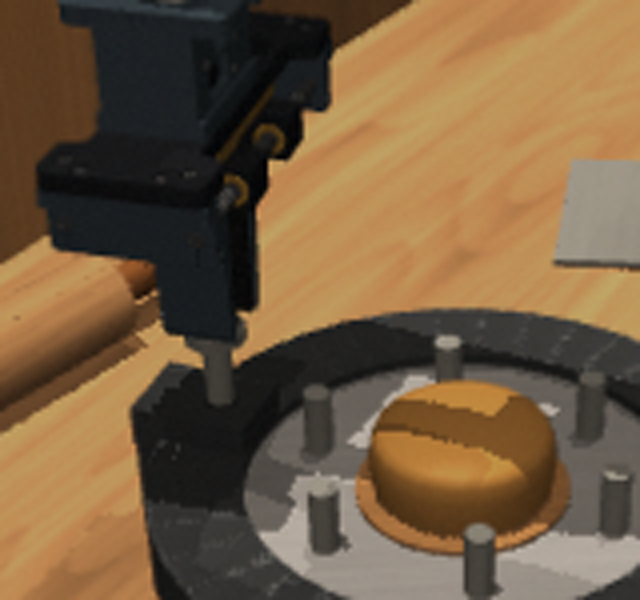

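The tip is at the mouth and laterally concentric with the hole. I'll lower it slowly.

>>> play_rows([
  {"x": 0, "y": 0, "z": 0.001, "rx": 0, "ry": 0, "rz": 0, "fingers": -1},
  {"x": 0, "y": 0, "z": 0.002, "rx": 0, "ry": 0, "rz": 0, "fingers": -1},
  {"x": 0, "y": 0, "z": 0.003, "rx": 0, "ry": 0, "rz": 0, "fingers": -1},
  {"x": 0, "y": 0, "z": 0.004, "rx": 0, "ry": 0, "rz": 0, "fingers": -1},
])

```text
time_s: 8.15
eef_pos: [687.9, 70.7, 316.6]
orientation: [3.107, 0.463, -0.0]
force: [0.8, -0.4, -2.2]
grip_width: 21.4
```

```bash
python3 -c "
from h import *
look('wrist','w9.png',(270,225,390,315),6)
togo([684.8,71.3,320],17)
"
```

```text
yaw 17 shift [-0.0028 -0.0015 -0.0036] rv [ 0.      0.0004 -0.0009] t 8.2 F [-0.7 -0.3 -2.4] w 21.5 p [687.9  70.7 316.4]
```

View pics/w9.png

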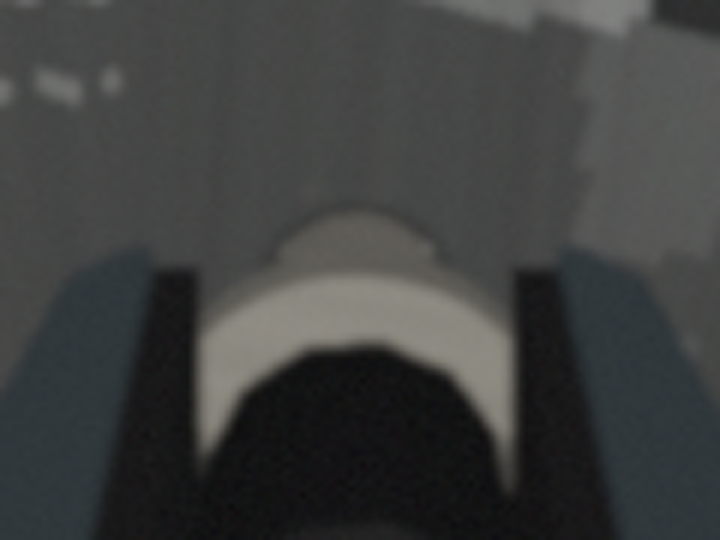

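>>> play_rows([
  {"x": 0, "y": 0, "z": 0.0015, "rx": 0, "ry": 0, "rz": 0, "fingers": -1},
  {"x": 0, "y": 0, "z": 0.003, "rx": 0, "ry": 0, "rz": 0, "fingers": -1},
  {"x": 0, "y": 0, "z": 0.0045, "rx": 0, "ry": 0, "rz": 0, "fingers": -1},
  {"x": 0, "y": 0, "z": 0.006, "rx": 0, "ry": 0, "rz": 0, "fingers": -1},
])

```text
time_s: 8.6
eef_pos: [688.0, 70.7, 310.5]
orientation: [3.107, 0.463, -0.0]
force: [0.3, -0.7, -2.1]
grip_width: 21.7
```

>>> play_rows([
  {"x": 0, "y": 0, "z": 0.0015, "rx": 0, "ry": 0, "rz": 0, "fingers": -1},
  {"x": 0, "y": 0, "z": 0.003, "rx": 0, "ry": 0, "rz": 0, "fingers": -1},
  {"x": 0, "y": 0, "z": 0.0045, "rx": 0, "ry": 0, "rz": 0, "fingers": -1},
  {"x": 0, "y": 0, "z": 0.006, "rx": 0, "ry": 0, "rz": 0, "fingers": -1},
])

```text
time_s: 9.0
eef_pos: [688.0, 70.7, 304.6]
orientation: [3.107, 0.463, 0.0]
force: [-0.6, -0.1, -2.5]
grip_width: 21.8
```

>>> play_rows([
  {"x": 0, "y": 0, "z": 0.0015, "rx": 0, "ry": 0, "rz": 0, "fingers": -1},
  {"x": 0, "y": 0, "z": 0.003, "rx": 0, "ry": 0, "rz": 0, "fingers": -1},
  {"x": 0, "y": 0, "z": 0.0045, "rx": 0, "ry": 0, "rz": 0, "fingers": -1},
  {"x": 0, "y": 0, "z": 0.0055, "rx": 0, "ry": 0, "rz": 0, "fingers": -1},
])

```text
time_s: 9.4
eef_pos: [687.9, 70.7, 299.0]
orientation: [3.107, 0.463, -0.0]
force: [-1.2, 0.2, -2.0]
grip_width: 21.6
```

>>> play_rows([
  {"x": 0, "y": 0, "z": 0.0005, "rx": 0, "ry": 0, "rz": 0, "fingers": -1},
  {"x": 0, "y": 0, "z": 0.001, "rx": 0, "ry": 0, "rz": 0, "fingers": -1},
])

```text
time_s: 9.6
eef_pos: [688.0, 70.7, 298.2]
orientation: [3.107, 0.463, 0.0]
force: [0.1, -0.2, -2.0]
grip_width: 21.7
```

>>> play_rows([
  {"x": 0, "y": 0, "z": 0, "rx": 0, "ry": 0, "rz": 0, "fingers": -0.45},
  {"x": 0, "y": 0, "z": 0, "rx": 0, "ry": 0, "rz": 0, "fingers": -0.3},
  {"x": 0, "y": 0, "z": 0, "rx": 0, "ry": 0, "rz": 0, "fingers": -0.1},
  {"x": 0, "y": 0, "z": 0, "rx": 0, "ry": 0, "rz": 0, "fingers": 0},
  {"x": 0, "y": 0, "z": 0, "rx": 0, "ry": 0, "rz": 0, "fingers": 0},
  {"x": 0, "y": 0, "z": 0, "rx": 0, "ry": 0, "rz": 0, "fingers": 0},
])

```text
time_s: 10.2
eef_pos: [688.0, 70.7, 298.3]
orientation: [3.107, 0.463, 0.0]
force: [0.7, 0.8, 0.7]
grip_width: 45.5
```

```bash
python3 -c "
from h import *
look('wrist','w10.png')
look('side','s10.png',(190,130,350,280),4)
togo([684.8,71.3,320],17)
"
```

```text
yaw 17 shift [-0.0029 -0.0015 -0.0218] rv [ 0.      0.     -0.0009] t 10.3 F [0.2 0.3 0.2] w 45.5 p [688.   70.7 298.2]
```

View pics/w10.png

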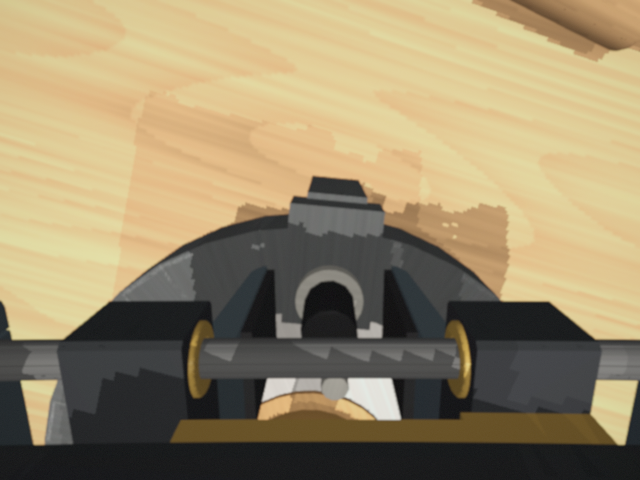

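View pics/s10.png

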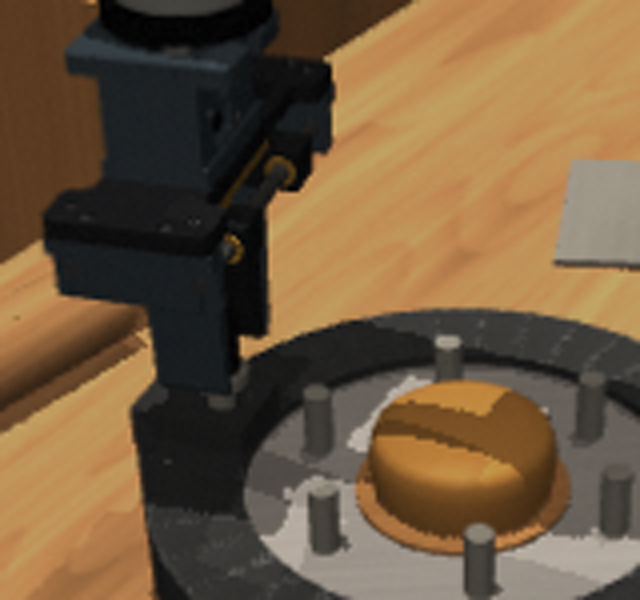

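The pin is released: the wrist force is back to about 0, and the pin stands upright in the guide with its collar above the block. Next I retract, then work out the peg push. I'll push by closing the jaw at low force so it can't force the turntable.

>>> play_rows([
  {"x": 0, "y": 0, "z": -0.01, "rx": 0, "ry": 0, "rz": 0, "fingers": 0.27},
  {"x": 0, "y": 0, "z": -0.025, "rx": 0, "ry": 0, "rz": 0, "fingers": 0.27},
  {"x": 0, "y": 0, "z": -0.045, "rx": 0, "ry": 0, "rz": 0, "fingers": 0.27},
  {"x": 0, "y": 0, "z": -0.065, "rx": 0, "ry": 0, "rz": 0, "fingers": 0.27},
  {"x": 0, "y": 0, "z": -0.075, "rx": 0, "ry": 0, "rz": 0, "fingers": 0.27},
  {"x": 0, "y": 0, "z": -0.08, "rx": 0, "ry": 0, "rz": 0, "fingers": 0.27},
  {"x": 0, "y": 0, "z": -0.08, "rx": 0, "ry": 0, "rz": 0, "fingers": 0.27},
])

```text
time_s: 11.0
eef_pos: [687.9, 70.7, 378.8]
orientation: [3.107, 0.463, 0.002]
force: [0.5, 0.8, -0.5]
grip_width: 57.8
```

```bash
python3 -c "
from h import *
look('wrist','w11.png')
look('side','s11.png',(190,130,350,280),4)
togo([493.2,17.2,330],21.15)
"
```

```text
yaw 21.15 shift [-0.2016 -0.0055  0.0477] rv [-0.0003  0.0017 -0.0733] t 11.1 F [ 0.6  0.1 -0.6] w 58.0 p [687.8  70.7 377.3]
```

View pics/s11.png

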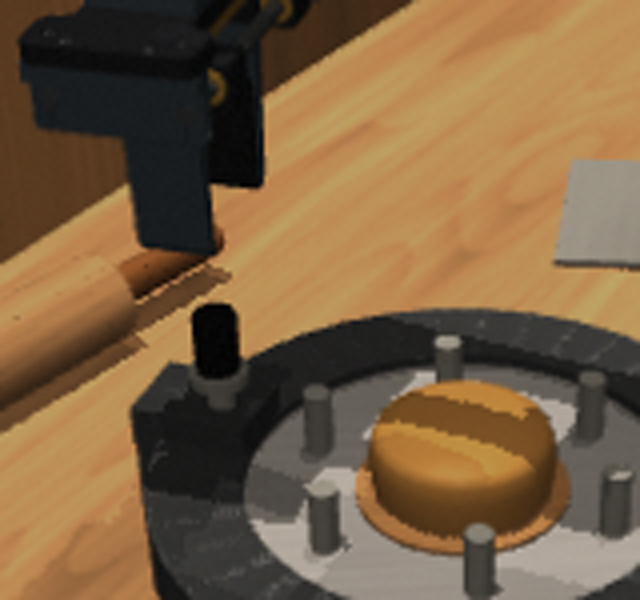

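The pin stands riding in the guide with a visible gap under the collar. Moving over to the peg nearest the robot.

>>> play_rows([
  {"x": -0.02, "y": -0.001, "z": 0, "rx": 0, "ry": 0, "rz": -0.01, "fingers": 0.27},
  {"x": -0.05, "y": -0.001, "z": 0, "rx": 0, "ry": 0, "rz": -0.02, "fingers": 0.27},
  {"x": -0.085, "y": -0.002, "z": 0, "rx": 0, "ry": 0, "rz": -0.03, "fingers": 0.27},
  {"x": -0.12, "y": -0.003, "z": 0.01, "rx": 0, "ry": 0, "rz": -0.045, "fingers": 0.27},
  {"x": -0.155, "y": -0.004, "z": 0.025, "rx": 0, "ry": 0, "rz": -0.06, "fingers": 0.27},
  {"x": -0.18, "y": -0.005, "z": 0.04, "rx": 0, "ry": 0, "rz": -0.073, "fingers": 0.27},
  {"x": -0.195, "y": -0.0055, "z": 0.045, "rx": 0, "ry": 0, "rz": -0.073, "fingers": 0.27},
  {"x": -0.2016, "y": -0.0055, "z": 0.048, "rx": 0, "ry": 0, "rz": -0.073, "fingers": 0.27},
  {"x": -0.2016, "y": -0.0055, "z": 0.048, "rx": 0, "ry": 0, "rz": -0.073, "fingers": 0.27},
  {"x": -0.2016, "y": -0.0055, "z": 0.048, "rx": 0, "ry": 0, "rz": -0.073, "fingers": 0.27},
  {"x": -0.2016, "y": -0.0055, "z": 0.048, "rx": 0, "ry": 0, "rz": -0.073, "fingers": 0.27},
])

```text
time_s: 12.2
eef_pos: [494.5, 17.4, 330.5]
orientation: [3.088, 0.576, 0.002]
force: [0.5, -0.1, -0.8]
grip_width: 58.0
```

```bash
python3 -c "
from h import *
togo([493.2,17.2,330],21.15)
look('wrist','w12.png')
"
```

```text
yaw 21.15 shift [-0.0013 -0.0003  0.0005] rv [ 0.0005 -0.0013 -0.0001] t 12.2 F [ 0.5 -0.1 -0.8] w 58.0 p [494.5  17.4 330.5]
```

View pics/w12.png

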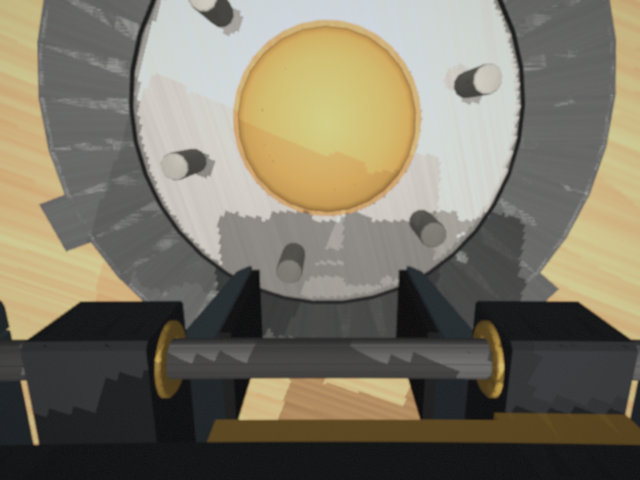

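Pegs are seen at (290,270) between the jaws and at (433,236) ahead. Converting to tool coordinates.

```bash
python3 -c "
from h import *
f=grab_frame('wrist')
im=cv2.imread('pics/w12.png')[205:300,230:460]
cv2.imwrite('pics/w12z.png',cv2.resize(np.clip(im.astype(float)*1.8,0,255).astype('uint8'),None,fx=3.4,fy=3.4,interpolation=cv2.INTER_CUBIC))
print(intool(f,[[290,270],[433,236],[181,164],[487,78]],235.5))
"
```

```text
[[  0.2754339  -21.17530054 235.5       ]
 [ 18.85676704  52.9415519  235.5       ]
 [ 55.35833641 -73.23395971 235.5       ]
 [ 94.79520883  72.67695351 235.5       ]]
```

View pics/w12z.png

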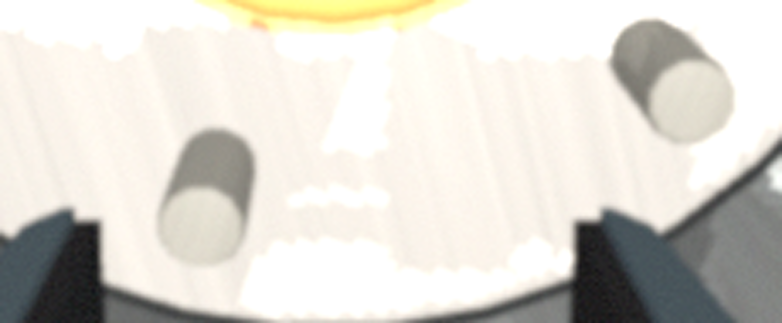

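>>> play_rows([
  {"x": 0, "y": -0.0017, "z": 0.01, "rx": 0, "ry": 0, "rz": 0, "fingers": 0.27},
  {"x": 0, "y": -0.0017, "z": 0.022, "rx": 0, "ry": 0, "rz": 0, "fingers": 0.27},
  {"x": 0, "y": -0.0017, "z": 0.034, "rx": 0, "ry": 0, "rz": 0, "fingers": 0.27},
  {"x": 0, "y": -0.0017, "z": 0.046, "rx": 0, "ry": 0, "rz": 0, "fingers": 0.27},
  {"x": 0, "y": -0.0017, "z": 0.056, "rx": 0, "ry": 0, "rz": 0, "fingers": 0.27},
  {"x": 0, "y": -0.0017, "z": 0.063, "rx": 0, "ry": 0, "rz": 0, "fingers": 0.27},
  {"x": 0, "y": -0.0017, "z": 0.063, "rx": 0, "ry": 0, "rz": 0, "fingers": 0.27},
], newtons=3)

```text
time_s: 13.0
eef_pos: [492.6, 18.7, 266.0]
orientation: [-3.088, -0.576, 0.004]
force: [0.4, 0.1, 1.0]
grip_width: 57.7
```

```bash
python3 -c "
from h import *
togo([493.2,17.2,267],21.15)
look('wrist','w13.png')
"
```

```text
yaw 21.15 shift [-0.      0.0016 -0.001 ] rv [-0.0007  0.0023 -0.0004] t 13.0 F [0.4 0.1 1. ] w 57.7 p [492.6  18.7 266. ]
```

View pics/w13.png

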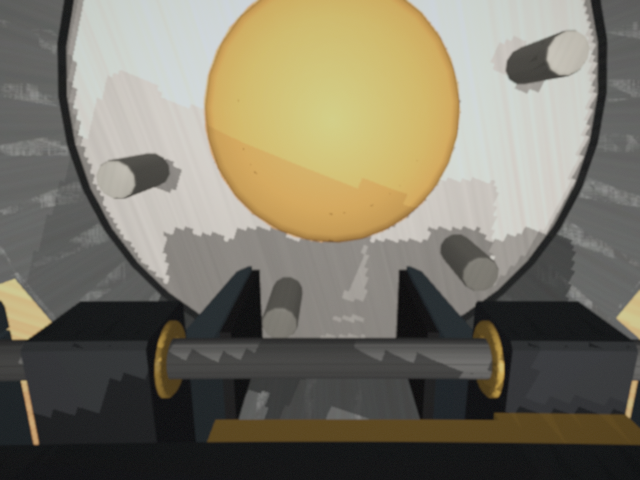

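The peg is between the jaws with clearance. Closing slowly at 3 N.

>>> play_rows([
  {"x": 0, "y": 0, "z": 0, "rx": 0, "ry": 0, "rz": 0, "fingers": 0.2},
  {"x": 0, "y": 0, "z": 0, "rx": 0, "ry": 0, "rz": 0, "fingers": 0.14},
  {"x": 0, "y": 0, "z": 0, "rx": 0, "ry": 0, "rz": 0, "fingers": 0.08},
  {"x": 0, "y": 0, "z": 0, "rx": 0, "ry": 0, "rz": 0, "fingers": 0.02},
  {"x": 0, "y": 0, "z": 0, "rx": 0, "ry": 0, "rz": 0, "fingers": -0.04},
  {"x": 0, "y": 0, "z": 0, "rx": 0, "ry": 0, "rz": 0, "fingers": -0.1},
  {"x": 0, "y": 0, "z": 0, "rx": 0, "ry": 0, "rz": 0, "fingers": -0.16},
  {"x": 0, "y": 0, "z": 0, "rx": 0, "ry": 0, "rz": 0, "fingers": -0.22},
  {"x": 0, "y": 0, "z": 0, "rx": 0, "ry": 0, "rz": 0, "fingers": -0.28},
  {"x": 0, "y": 0, "z": 0, "rx": 0, "ry": 0, "rz": 0, "fingers": -0.34},
], newtons=3)

```text
time_s: 14.05
eef_pos: [492.6, 18.7, 266.9]
orientation: [3.088, 0.576, -0.002]
force: [-3.7, 1.7, -0.0]
grip_width: 30.5
```

```bash
python3 -c "
from h import *
togo([493.2,17.2,267],21.15)
look('wrist','w14.png')
look('side','s14.png',(190,130,350,280),4)
a=cv2.imread('pics/w14.png');b=cv2.imread('pics/s14.png');b=cv2.resize(b,(384,360));a=cv2.resize(a,(416,312));a=cv2.copyMakeBorder(a,0,48,0,0,0);cv2.imwrite('pics/c14.png',np.hstack([a,b]))
"
```

```text
yaw 21.15 shift [ 0.      0.0016 -0.0001] rv [-0.0002  0.0012 -0.0002] t 14.05 F [-3.7  1.7 -0. ] w 30.5 p [492.6  18.7 266.9]
```

View pics/c14.png

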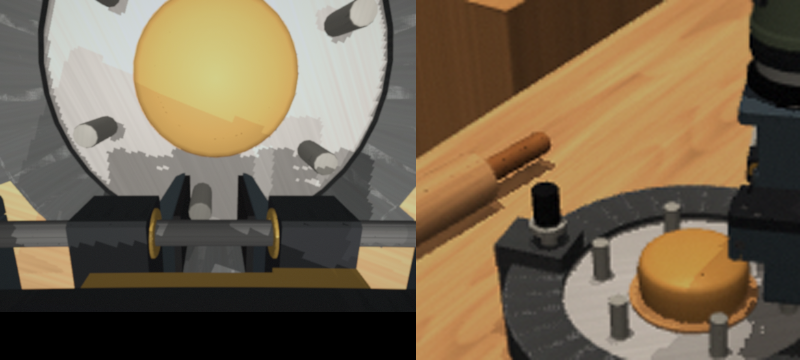

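>>> play_rows([
  {"x": 0, "y": 0, "z": 0, "rx": 0, "ry": 0, "rz": 0, "fingers": -0.4},
  {"x": 0, "y": 0, "z": 0, "rx": 0, "ry": 0, "rz": 0, "fingers": -0.46},
  {"x": 0, "y": 0, "z": 0, "rx": 0, "ry": 0, "rz": 0, "fingers": -0.52},
  {"x": 0, "y": 0, "z": 0, "rx": 0, "ry": 0, "rz": 0, "fingers": -0.58},
  {"x": 0, "y": 0, "z": 0, "rx": 0, "ry": 0, "rz": 0, "fingers": -0.62},
  {"x": 0, "y": 0, "z": 0, "rx": 0, "ry": 0, "rz": 0, "fingers": -0.62},
], newtons=3)

```text
time_s: 14.75
eef_pos: [492.9, 18.8, 267.2]
orientation: [-3.088, -0.576, -0.0]
force: [-3.7, 2.6, -0.4]
grip_width: 16.9
```

```bash
cat > chk.py <<'E'
import sys
from h import *
n=sys.argv[1]
togo([493.2,17.2,267])
look('wrist',f'w{n}.png')
look('side',f's{n}.png',(190,130,350,280),4)
a=cv2.imread(f'pics/w{n}.png');b=cv2.imread(f'pics/s{n}.png');b=cv2.resize(b,(384,360));a=cv2.resize(a,(416,312));a=cv2.copyMakeBorder(a,0,48,0,0,0);cv2.imwrite(f'pics/c{n}.png',np.hstack([a,b]))
E
python3 chk.py 15
```

```text
yaw 21.12386260101189 shift [-0.0003  0.0016  0.0002] rv [-0. -0.  0.] t 14.75 F [-3.7  2.6 -0.4] w 16.9 p [492.9  18.8 267.2]
```

View pics/c15.png

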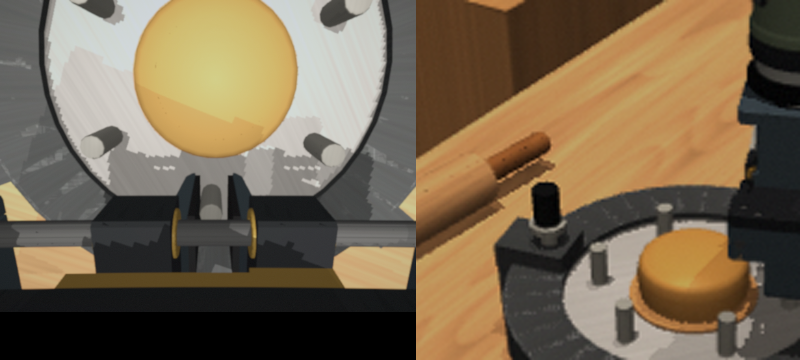

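>>> play_rows([
  {"x": 0, "y": 0, "z": 0, "rx": 0, "ry": 0, "rz": 0, "fingers": 0.27},
  {"x": 0, "y": 0, "z": 0, "rx": 0, "ry": 0, "rz": 0, "fingers": 0.27},
  {"x": 0, "y": 0, "z": 0, "rx": 0, "ry": 0, "rz": 0, "fingers": 0.27},
  {"x": 0, "y": 0, "z": 0, "rx": 0, "ry": 0, "rz": 0, "fingers": 0.27},
  {"x": 0.0001, "y": 0.0046, "z": 0, "rx": 0, "ry": 0, "rz": -0.06, "fingers": 0.27},
  {"x": 0.0006, "y": 0.0092, "z": 0, "rx": 0, "ry": 0, "rz": -0.12, "fingers": 0.27},
  {"x": 0.0012, "y": 0.0138, "z": 0, "rx": 0, "ry": 0, "rz": -0.18, "fingers": 0.27},
  {"x": 0.0022, "y": 0.0183, "z": 0, "rx": 0, "ry": 0, "rz": -0.24, "fingers": 0.27},
  {"x": 0.0022, "y": 0.0183, "z": 0, "rx": 0, "ry": 0, "rz": -0.24, "fingers": 0.27},
], newtons=3)

```text
time_s: 15.75
eef_pos: [502.0, 2.1, 267.3]
orientation: [2.997, 0.941, 0.001]
force: [0.3, -0.8, 1.3]
grip_width: 58.3
```

```bash
python3 chk.py 16
```

```text
yaw 34.84701034075223 shift [ 0.0014 -0.0174  0.0003] rv [ 0.0008 -0.0006 -0.    ] t 15.75 F [ 0.3 -0.8  1.3] w 58.3 p [502.    2.1 267.3]
```

View pics/c16.png

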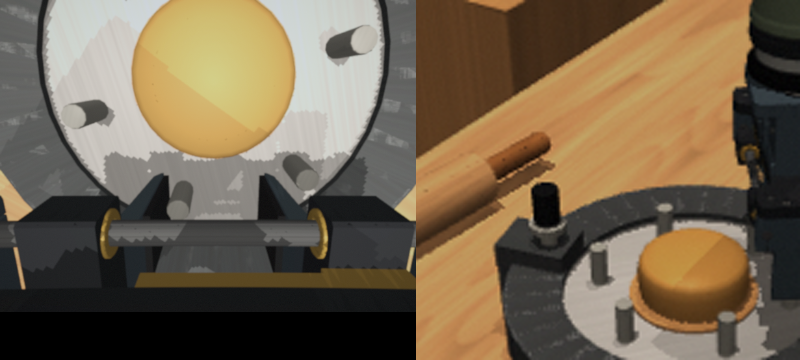

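>>> play_rows([
  {"x": 0, "y": 0, "z": 0, "rx": 0, "ry": 0, "rz": 0, "fingers": 0.19},
  {"x": 0, "y": 0, "z": 0, "rx": 0, "ry": 0, "rz": 0, "fingers": 0.12},
  {"x": 0, "y": 0, "z": 0, "rx": 0, "ry": 0, "rz": 0, "fingers": 0.05},
  {"x": 0, "y": 0, "z": 0, "rx": 0, "ry": 0, "rz": 0, "fingers": -0.02},
  {"x": 0, "y": 0, "z": 0, "rx": 0, "ry": 0, "rz": 0, "fingers": -0.09},
  {"x": 0, "y": 0, "z": 0, "rx": 0, "ry": 0, "rz": 0, "fingers": -0.16},
  {"x": 0, "y": 0, "z": 0, "rx": 0, "ry": 0, "rz": 0, "fingers": -0.23},
  {"x": 0, "y": 0, "z": 0, "rx": 0, "ry": 0, "rz": 0, "fingers": -0.3},
  {"x": 0, "y": 0, "z": 0, "rx": 0, "ry": 0, "rz": 0, "fingers": -0.37},
  {"x": 0, "y": 0, "z": 0, "rx": 0, "ry": 0, "rz": 0, "fingers": -0.44},
  {"x": 0, "y": 0, "z": 0, "rx": 0, "ry": 0, "rz": 0, "fingers": -0.51},
  {"x": 0, "y": 0, "z": 0, "rx": 0, "ry": 0, "rz": 0, "fingers": -0.58},
], newtons=3)

```text
time_s: 17.05
eef_pos: [500.7, 2.5, 266.7]
orientation: [-2.997, -0.942, 0.004]
force: [-0.9, -0.9, 0.3]
grip_width: 20.0
```

```bash
python3 chk.py 17
```

```text
yaw 34.90278720628151 shift [ 0.0023 -0.0163 -0.0003] rv [-0.001   0.0024 -0.    ] t 17.05 F [-0.9 -0.9  0.3] w 20.0 p [500.7   2.5 266.7]
```

View pics/c17.png

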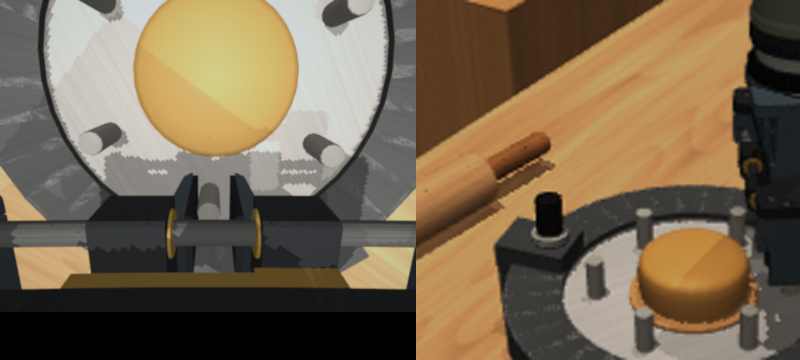

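The knob has dropped: its top moved from about y=183 to y=193 and the collar now sits on the block. I'll open, lift clear and measure it.

>>> play_rows([
  {"x": 0, "y": 0, "z": 0, "rx": 0, "ry": 0, "rz": 0, "fingers": -0.35},
  {"x": 0, "y": 0, "z": 0, "rx": 0, "ry": 0, "rz": 0, "fingers": -0.15},
  {"x": 0, "y": 0, "z": 0, "rx": 0, "ry": 0, "rz": 0, "fingers": 0},
  {"x": 0, "y": 0, "z": 0, "rx": 0, "ry": 0, "rz": 0, "fingers": 0},
  {"x": 0, "y": 0, "z": -0.01, "rx": 0, "ry": 0, "rz": 0, "fingers": 0},
  {"x": 0, "y": 0, "z": -0.03, "rx": 0, "ry": 0, "rz": 0, "fingers": 0},
  {"x": 0, "y": 0, "z": -0.055, "rx": 0, "ry": 0, "rz": 0, "fingers": 0},
  {"x": 0, "y": 0, "z": -0.08, "rx": 0, "ry": 0, "rz": 0, "fingers": 0},
  {"x": 0, "y": 0, "z": -0.105, "rx": 0, "ry": 0, "rz": 0, "fingers": 0},
  {"x": 0, "y": 0, "z": -0.125, "rx": 0, "ry": 0, "rz": 0, "fingers": 0},
  {"x": 0, "y": 0, "z": -0.14, "rx": 0, "ry": 0, "rz": 0, "fingers": 0},
  {"x": 0, "y": 0, "z": -0.14, "rx": 0, "ry": 0, "rz": 0, "fingers": 0},
])

```text
time_s: 18.35
eef_pos: [501.9, 2.5, 410.1]
orientation: [2.995, 0.941, 0.009]
force: [0.7, -0.7, -0.4]
grip_width: 45.5
```

Run:
```python
from h import *
f,_=look('side','s18.png',(215,150,315,250),6)
for z in (134,122,90,84):print(z,(proj(f,[685.2,70.7,z])-[215,150])*6)
look('top','t18.png')
togo([500,2,400])
```

```text
134 [[173.42792128 347.45283091]]
122 [[176.11246466 379.32581391]]
90 [[183.12925152 462.08007739]]
84 [[184.42215794 477.24224493]]
yaw 34.881996055823244 shift [-0.0014 -0.0003  0.0074] rv [ 0.0004 -0.0003 -0.    ] t 18.45 F [-0.4 -0.2 -0.5] w 45.9 p [501.3   2.5 407.4]
```

View pics/s18.png

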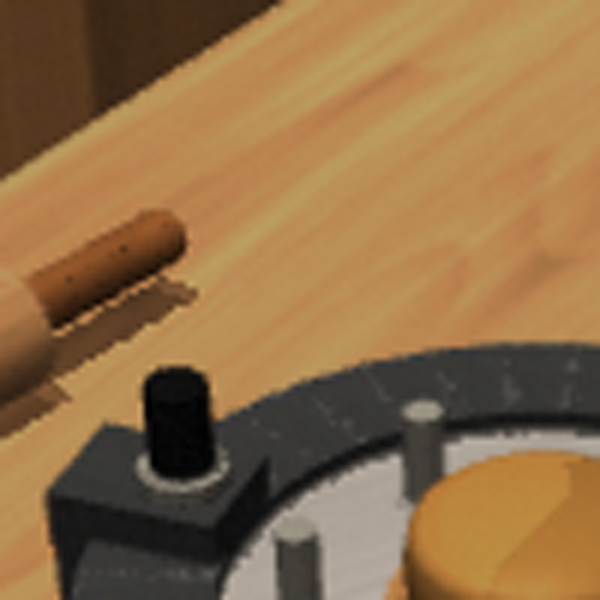

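View pics/t18.png

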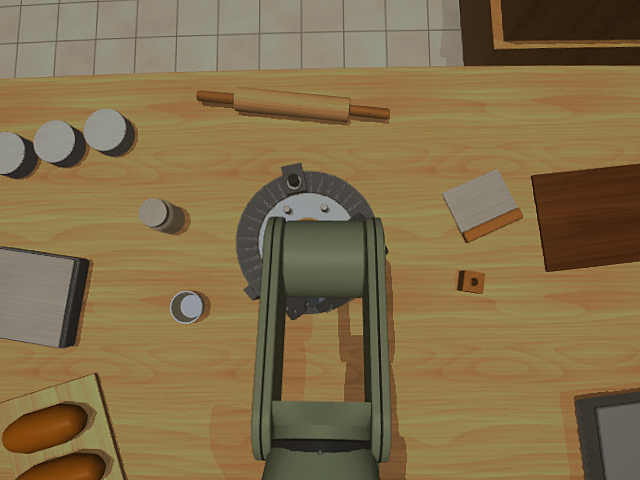

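The knob's top centre is at (177,378), which matches the prediction for fully home (379) and not for riding (347). The collar sits flat on the block, and the other objects are where they were. Handing in.

```bash
python3 -c "
from station import bot
print(bot.hand_in())"
```

```text
the job is handed in; nothing more can be done
None
```

The pin has dropped fully home and the turntable should be locked. The job was handed in at about 18.5 s of the 72 s, with the arm lifted clear.

I took the pin out of its block, lowered it into the guide hole without measurable contact force and let go, so that it rode on the platter. I then pushed the platter round about 26° counter-clockwise by one peg. I pushed by closing a jaw on the peg at 3 N, in two strokes, so it could not be forced.

**Checks at the end:**
- **Pin home:** in the side view the knob's top is at row 378. I expected 379 for fully home and 347 for riding. The collar sits on the guide block.
- **Other objects:** the ramekin, jar and scraper look unmoved in the top view.
- **Forces:** the highest wrist force I read was about 4.5 N, during the push. Readings come only at the end of each move, so a brief peak could have been missed.

**What disagreed or was left out:**
- **Camera disagreement:** the top and side cameras differed by about 2 mm. My first sighting of the guide hole from the wrist camera was also off by about 1.5 mm, probably because the arm was still settling. I corrected it from a closer view before inserting the pin.
- **Lock not tested:** I did not push against the platter after the drop, so the lock is judged from the pin's height alone.

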